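# Lock the die plate down with the long T-key

### The arm

A 6-joint arm with a two-finger parallel gripper is mounted at the origin on the work surface; the furniture and walls round the work are solid. World frame = base frame: x ahead of the robot, y to its left, z up, the work surface at z = 0. Lengths are in m, angles in rad, forces in N, time in s.
With the tool pointing down it reaches from about 0.35 to 0.975 m from the base axis. Payload 17.4 kg.
Tool frame: the origin (TCP) lies midway between the tips of the shut fingers; the grasp point (between the pads) lies 19 mm behind it; z points along the fingers, y is the direction in which the jaws open and shut (so a half turn about z gives the same grasp; the last joint's range is limited). The gripper opens to 85 mm and grips with 20 to 120 N. Pads are 22 mm wide; open, the fingers measure 114 mm over their backs; the gripper's body (76 mm by 85 mm) begins 54 mm behind the grasp point. The pads swing forward as they close: fully open they stand 13 mm farther back than shut.
Start: joints at [1.16, 0.116, 1.442, -0, 1.584, -0.038], TCP at [0.246, 0.629, 0.202] pointing down, gripper open.
Joint ranges: [-2.83, 2.83], [-0.83, 2.19], [0.07, 2.5], [-1.14, 4.28], [0.01, 3], [-2.97, 2.97]. Speed limits (rad/s): [1.89, 1.89, 2.22, 3.14, 3.14, 3.14].

### API

Orientations are given as a unit quaternion [x, y, z, w].
In Python, from rig import * gives the robot as it stands.
- The arm moves only by the tool move_arm, never from a script. Its argument "commands" is text: rows parted by semicolons, each of 6 numbers parted by spaces: the shift along the world's x, y, z in m, then the turn, a rotation vector about the world's x, y, z in degrees. In form: x y z rx ry rz; .... A call has exactly 5 rows; each row shifts and turns the commanded pose from where the row before left it; what a row does not reach is not made up. A row lasts 1/12 s, in which the tool goes at most 41.7 mm and 7.16 degrees, less where a joint would pass 70% of its speed; a pose out of reach is approached as far as the arm can. A call is refused whole if a number of a shift passes 0.0417 or a number of a turn 7.16, either way. A call with a gripper value outside its range is refused whole. "hand" is the finger opening in m, from 0 to 0.0854, set as the call begins (left out, the last holds). The fingers move at their own pace and stop on an object; "grip_force" is the grip in N (left out, the last holds). Time passes only in rows, so rows that do not move let the fingers close, or fill a call up. It gives the time, the measured TCP pose, the force and the opening at its end, in the units of the state.
- state(): the state, without advancing time (a new reading comes with each control period).
- get_image(name): name is "scene" or "top"; returns the picture (400x640x3 uint8, blue, green, red); there is no depth.
- camera_model(name): a dict with "mtx" (3x3 intrinsics, pixels), "D" ([k1, k2, p1, p2, k3] as OpenCV has them; the pictures are not rectified), "eye" and "rotation" of the camera in the world. Camera axes: x right, y down, z forward; pixel columns grow to the right and rows downward; lengths in m; the calibration is good to about 2 mm. A picture is of the moment at which its call begins. camera_model takes no time and is no camera call.
- job_done(): hands the job in, once; it reports no verdict.
The state is a dict: "time": time; "q": joint angles; "qvel": joint speeds; "effort": joint torques, N m; "ee_pos": TCP position; "tcp_rot": TCP orientation; "wrist_force": force on the tool from outside, world axes, zero at the start; "moment": the same for the moment, N m; "width": finger opening in m.
Only numpy, scipy, OpenCV 4.12 (cv2) and the standard library are available. Lean on these libraries where they do the work, as an engineer would, in place of code of your own. Each camera call takes 0.05 s, during which the arm holds its last target.

### The job

Lock the loose die plate onto its forming base with the long T-key: take the taller of the two keys out of the stand, put its T-head down through the slot of the plate and base until its flange sits flat on the plate, then turn it a quarter turn so the head lies crosswise under the slot, and let go. Leave the short key in the stand and the die plate seated.

Things in the scene. Friction and masses are not known exactly. Their poses are not given: they have to be found in the camera images.
- long_key: Taller of two upright steel T-keys, 100 mm, 0.2 kg. Origin: centre of the T-head's underside, z up the shank. T-head 48 (x) x 14 (y) mm, z 0 to 12; shank 12 mm across; round flange 46 mm across, z 36 to 43; black flat wing to grip, 44 (x) x 12 (y) mm, z 70 to 100, parallel to the head. Stands loosely in either 16 mm deep pocket of a black stand 22 mm high; lifts straight up.
- short_key: Shorter key, 70 mm tall, shank too short to lock this plate: flange from z 20 mm, wing z 40 to 70, otherwise as the long key; same origin and axes. In the other pocket of the stand (140 x 50 mm), 80 mm from the long key along the x axis of both; it stays there.
- slot (a point): Centre of the slot, level with the top face of the fixed dark steel forming base (150 x 116 x 45 mm, hollow below its 10 mm thick top). Slot 64 mm along x, 26 mm along y; z up. The die plate above has the same slot; its upper face is 8 mm above this point. With the flange flat on the plate the key's origin is 28 mm below this point and the head is free to turn either way under the base's top.
- die_plate: Loose aluminium plate, 134 (x) x 100 (y) x 8 mm, 0.45 kg, on the forming base between low locating lugs (1.5 mm play, 4 mm above the plate). Origin: centre of its underside, on the base's top face; axes as the slot's, whose centre is at x = -20 mm. A grooved steel die block stands on it at x 34 to 58 mm, 12 mm above its upper face.

How it is judged:
By the outcome, as a careful person would: the job done as asked, in the order asked, and still so for the second after the job is handed in, with the robot touching nothing.
It also fails if it takes over 38 s, if anything falls off the work surface, if the arm or the gripper's body presses on something with over 40 N, if the wrist force passes 120 N, or if a joint passes its speed limit or range.

## Working session

There is one attempt and no reset: what is moved stays moved. The work goes in short steps, Python scripts to look and compute and a tool call to move; the robot and the scene stay as the last step left them, time stands still between calls to the robot, and variables do not carry over. Pictures are saved under pics/ and viewed, and the job is handed in when it is done.

Besides the shell and the picture viewer there is one more tool, called after "Request:" in YAML: its name, and indented under it one key for each argument. move_arm: Moves the arm, as the interface text tells. Its arguments: {"type":"object","properties":{"commands":{"type":"string"},"hand":{"type":"number"},"grip_force":{"type":"number"}},"required":["commands"]}

```bash
ls; mkdir -p pics; python3 - <<'E'
from rig import *
import cv2
print(state())
for n in("scene","top"):
    cv2.imwrite(f"pics/{n}0.png",get_image(n)); print(n,camera_model(n))
E
```

```text
pics
{'time': 0.0, 'q': array([ 1.16019062e+00,  1.16482121e-01,  1.44226494e+00,  4.56298396e-06,
        1.58403419e+00, -3.78257559e-02]), 'qvel': array([-2.99839844e-04,  2.20524010e-05,  5.04956851e-04,  1.90237038e-03,
        8.51675910e-04, -8.07311147e-04]), 'effort': array([-1.57370177e-03, -7.32007527e+01, -6.32494783e+01, -2.10831713e-04,
        6.56094082e-03,  6.38255597e-05]), 'ee_pos': array([0.24576798, 0.62841471, 0.20116502]), 'tcp_rot': array([ 1.85312549e-01,  9.82679452e-01, -5.78914391e-04, -1.34361402e-04]), 'wrist_force': array([0.9670982 , 0.18731854, 0.08475979]), 'moment': array([-0.03995242,  0.03175618,  0.00252475]), 'width': 0.0854241721631424}
scene {'mtx': array([[364.45349113,   0.        , 324.20248029],
       [  0.        , 364.45349113, 200.15244256],
       [  0.        ,   0.        ,   1.        ]]), 'D': array([0.00877185, 0.        , 0.        , 0.        , 0.        ]), 'eye': array([-0.04757126, -0.60954952,  0.64730821]), 'rotation': array([ 0.81645136, -0.40651408,  0.19172103, -0.36248659])}
top {'mtx': array([[491.30163062,   0.        , 319.48995833],
       [  0.        , 491.30163062, 197.20378358],
       [  0.        ,   0.        ,   1.        ]]), 'D': array([-0.01946067,  0.        ,  0.        ,  0.        ,  0.        ]), 'eye': array([ 0.38776869, -0.2381554 ,  0.91831201]), 'rotation': array([-0.70332379,  0.70920394, -0.02859927,  0.03933836])}
```

View pics/scene0.png

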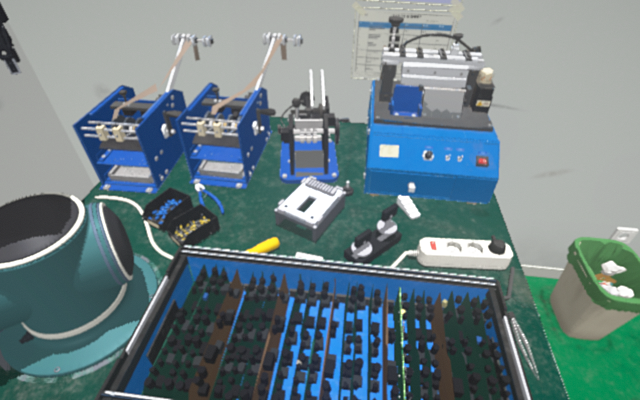

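View pics/top0.png

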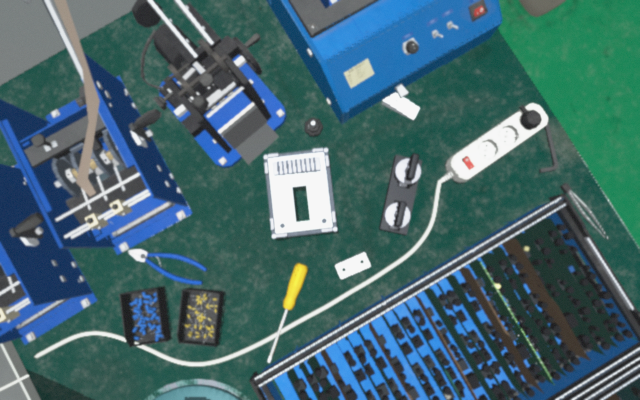

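```bash
cat > h.py <<'E'
import numpy as np, cv2
from scipy.spatial.transform import Rotation as R
from rig import camera_model
def ray(n,uv):
    c=camera_model(n); p=cv2.undistortPoints(np.array(uv,float).reshape(-1,1,2),c["mtx"],c["D"]).reshape(-1,2)
    d=np.c_[p,np.ones(len(p))]@R.from_quat(c["rotation"]).as_matrix().T
    return c["eye"],d
def onz(n,uv,z):
    e,d=ray(n,uv); return e+d*((z-e[2])/d[:,2])[:,None]
def proj(n,P):
    c=camera_model(n); Rm=R.from_quat(c["rotation"]).as_matrix()
    rv=cv2.Rodrigues(Rm.T)[0]; return cv2.projectPoints(np.array(P,float).reshape(-1,3),rv,-Rm.T@c["eye"],c["mtx"],c["D"])[0].reshape(-1,2)
def crop(img,x0,y0,x1,y1,s,f): cv2.imwrite(f,cv2.resize(img[y0:y1,x0:x1],None,fx=s,fy=s,interpolation=cv2.INTER_CUBIC))
E
python3 - <<'E'
from h import *
t=cv2.imread("pics/top0.png");s=cv2.imread("pics/scene0.png")
crop(t,255,140,435,250,4.4,"pics/tc.png");crop(s,265,165,425,270,5,"pics/sc.png")
print(onz("top",[(302,203),(405,170),(398,215)],0.05))
E
```

```text
[[ 0.46149374 -0.19414782  0.05      ]
 [ 0.51885223 -0.37799431  0.05      ]
 [ 0.43871272 -0.36369951  0.05      ]]
```

View pics/tc.png

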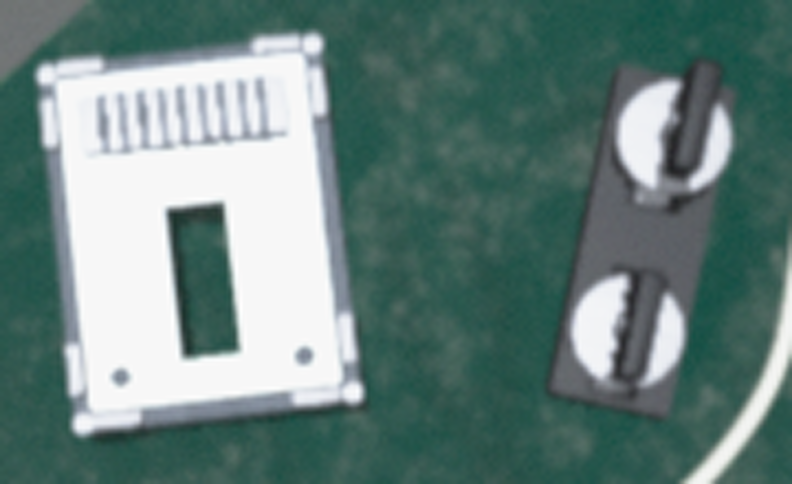

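View pics/sc.png

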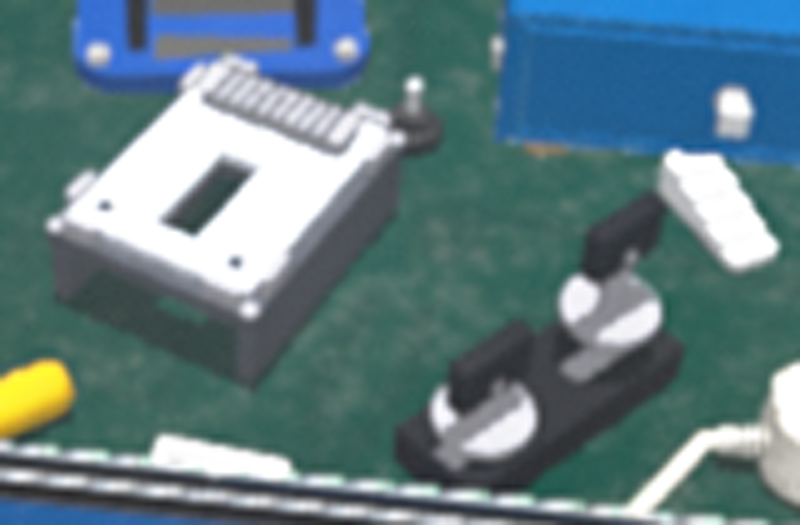

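```bash
cat > m.py <<'E'
from h import *
from scipy.optimize import least_squares
t=cv2.imread("pics/top0.png");s=cv2.imread("pics/scene0.png")
def flange(n,img,c,r,z):
    m=(img.min(2)>150).astype(np.uint8); k=np.zeros_like(m); cv2.circle(k,c,r,1,-1); m&=k
    cs,_=cv2.findContours(m,cv2.RETR_EXTERNAL,cv2.CHAIN_APPROX_NONE); P=np.vstack([x[:,0] for x in cs if len(x)>8])
    h=cv2.convexHull(P)[:,0]; w=onz(n,h,z)[:,:2]
    f=least_squares(lambda p:np.hypot(*(w-p).T)-.0228,w.mean(0),loss="soft_l1",f_scale=.0005)
    return f.x, np.round((np.hypot(*(w-f.x).T)-.023)*1e3,1)
for a in (("top",t,(409,170),16,.049),("top",t,(398,215),16,.033),("scene",s,(387,227),14,.049),("scene",s,(361,248),14,.033)): print(a[0],a[4],*flange(*a))
# slot: dark/green in plate
m=(t.min(2)<140).astype(np.uint8); k=np.zeros_like(m); k[183:224,288:315]=1; m&=k
cs,_=cv2.findContours(m,cv2.RETR_EXTERNAL,cv2.CHAIN_APPROX_NONE); c=max(cs,key=cv2.contourArea)
b=cv2.boxPoints(cv2.minAreaRect(c)); print("slotbox",b); print(onz("top",b,.053),onz("top",b,.053).mean(0))
# plate white
# wing and stand dark
E
python3 m.py
```

```text
top 0.049 [ 0.51776082 -0.38268073] [-0.2  0.2 -0.4 -0.6  0.6 -0.2 -0.2 -0.2 -0.2 -0.1 -0.6  0.3 -0.1 -0.7
 -0.   0.2]
top 0.033 [ 0.43977576 -0.36473673] [-0.  -0.1 -0.   0.1  0.2 -0.4 -0.1  0.   0.2  0.   0.2  0.2  0.5 -1.4
 -0.1  0.3  0.2]
scene 0.049 [ 0.51545786 -0.38339702] [-0.6 -0.  -0.5  1.3  1.4 -0.1 -0.6 -0.8 -0.1  1.2  0.7 -0.4  0.1]
scene 0.033 [ 0.43863437 -0.36521901] [-1.1 -0.4  0.1  0.4  0.5 -0.4  0.5  0.   0.1 -0.3  0.7]
slotbox [[292.46344 187.17075]
 [305.19513 185.7561 ]
 [308.93903 219.45123]
 [296.20734 220.86588]]
[[ 0.4895807  -0.17747986  0.053     ]
 [ 0.49189432 -0.20010093  0.053     ]
 [ 0.43203137 -0.20641684  0.053     ]
 [ 0.4297232  -0.18394795  0.053     ]] [ 0.4608074 -0.1919864  0.053    ]
```

```bash
cat > ov.py <<'E'
from h import *
def rect(c,yaw,x0,x1,y0,y1,z):
    a=np.radians(yaw);M=np.array([[np.cos(a),-np.sin(a)],[np.sin(a),np.cos(a)]])
    p=np.array([[x0,y0],[x1,y0],[x1,y1],[x0,y1]])@M.T+c; return np.c_[p,np.full(4,z)]
def ring(c,r,z):
    a=np.linspace(0,2*np.pi,40); return np.c_[c[0]+r*np.cos(a),c[1]+r*np.sin(a),np.full(40,z)]
def draw(n,f,out,box,items,sc=8):
    i=cv2.imread(f);x0,y0,x1,y1=box
    i=cv2.resize(i[y0:y1,x0:x1],None,fx=sc,fy=sc,interpolation=cv2.INTER_CUBIC)
    for P,col in items:
        q=((proj(n,P)-[x0,y0]+.5)*sc).astype(np.int32); cv2.polylines(i,[q],True,col,1)
    cv2.imwrite(out,i)
E
cat > o1.py <<'E'
from ov import *
L=np.array([.5175,-.3828]);S=np.array([.4395,-.3648]);ky=-13
sl=np.array([.461,-.192]);sy=6.1
it=[(rect(L,ky,-.022,.022,-.006,.006,.106),(0,0,255)),(rect(L,ky,-.022,.022,-.006,.006,.076),(0,255,255)),(ring(L,.023,.049),(255,0,0)),(ring(S,.023,.033),(255,0,0)),(rect(S,ky,-.022,.022,-.006,.006,.076),(0,0,255)),
(rect((L+S)/2,ky,-.07,.07,-.025,.025,.022),(0,255,0))]
it2=[(rect(sl,sy,-.032,.032,-.013,.013,.053),(0,0,255)),(rect(sl,sy,-.047,.087,-.05,.05,.053),(255,0,0)),(rect(sl,sy,.054,.078,-.04,.04,.065),(0,255,0))]
draw("top","pics/top0.png","pics/o_tk.png",(375,145,435,240),it,8*.75)
draw("top","pics/top0.png","pics/o_ts.png",(255,140,350,245),it2,5.6)
draw("scene","pics/scene0.png","pics/o_s.png",(270,170,425,270),it+it2,5)
a=cv2.imread("pics/o_tk.png");b=cv2.imread("pics/o_ts.png");h=max(len(a),len(b))
o=np.zeros((h,a.shape[1]+b.shape[1],3),np.uint8);o[:len(a),:a.shape[1]]=a;o[:len(b),a.shape[1]:]=b;cv2.imwrite("pics/o_t.png",o);print(o.shape)
E
python3 o1.py
```

```text
(588, 892, 3)
```

View pics/o_t.png

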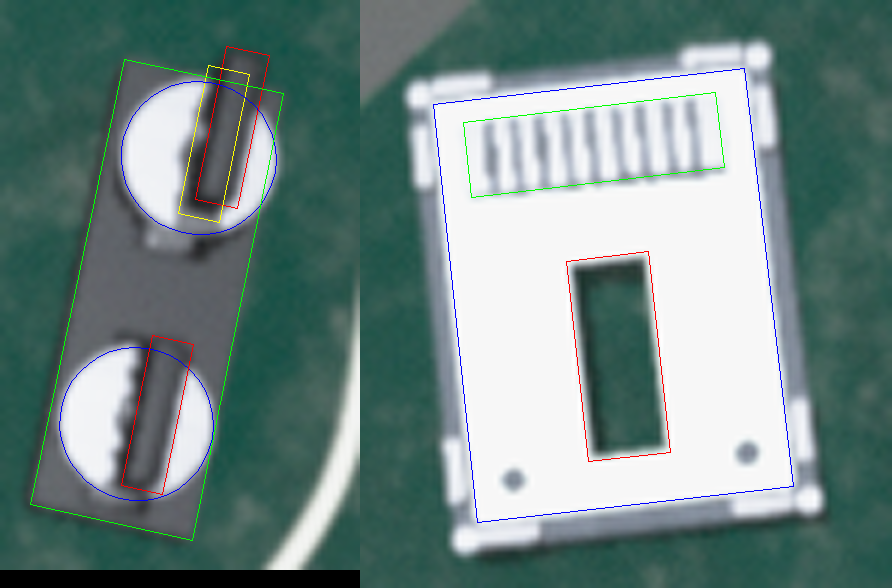

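View pics/o_s.png

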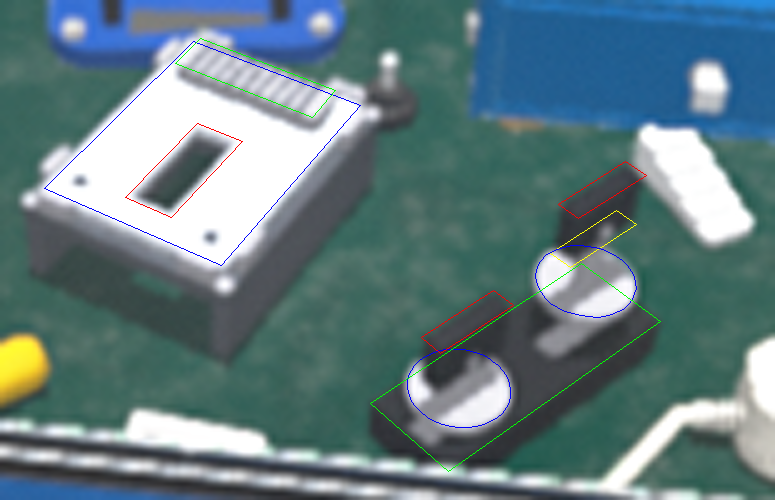

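```bash
python3 - <<'E'
from h import *
np.set_printoptions(precision=3,suppress=True)
print("top z0",onz("top",[(190,213),(117,246),(90,295),(5,335),(105,135),(215,165),(275,150)],0))
print("scene z0",onz("scene",[(105,188),(158,190),(187,180),(235,188),(180,140),(268,125),(285,180),(338,180)],0))
def tri(a,b):
    e1,d1=ray("top",[a]);e2,d2=ray("scene",[b]);A=np.c_[d1[0],-d2[0]];x=np.linalg.lstsq(A,e2-e1,rcond=None)[0]
    p,q=e1+x[0]*d1[0],e2+x[1]*d2[0];return (p+q)/2,np.linalg.norm(p-q)
e,d=ray("scene",[(190,40),(287,40),(120,90),(183,92),(210,88),(265,90),(315,72)])
for z in(.15,.2,.3,.4,.5):print(z,(e+d*((z-e[2])/d[:,2])[:,None])[:,:2].tolist())
print(onz("top",[(105,135),(155,40)],.2))
E
```

```text
top z0 [[ 0.449  0.019  0.   ]
 [ 0.388  0.157  0.   ]
 [ 0.297  0.205  0.   ]
 [ 0.224  0.364  0.   ]
 [ 0.6    0.187  0.   ]
 [ 0.54  -0.027  0.   ]
 [ 0.567 -0.141  0.   ]]
scene z0 [[ 0.219  0.318  0.   ]
 [ 0.301  0.198  0.   ]
 [ 0.377  0.173  0.   ]
 [ 0.435  0.04   0.   ]
 [ 0.495  0.36   0.   ]
 [ 0.741  0.203  0.   ]
 [ 0.546 -0.045  0.   ]
 [ 0.639 -0.164  0.   ]]
0.15 [[0.8503571517083464, 0.709270893177282], [1.0975513138195814, 0.41620528518303], [0.43240095570101494, 0.5061899506332421], [0.5420618573509269, 0.34983658848160326], [0.611303812542565, 0.3089390648827729], [0.7076105690989898, 0.16772014773036814], [0.9149361353119801, 0.13254899127552888]]
0.2 [[0.7600782865064106, 0.5766750097667297], [0.9824192329266931, 0.31307459101834545], [0.3841439384263209, 0.3940120836704155], [0.48277939344637616, 0.25337868755831305], [0.5450596743308894, 0.2165930530370661], [0.6316836270025046, 0.08957246556063525], [0.8181644169014749, 0.057937461942119795]]
0.3 [[0.5795205561025394, 0.3114832429456251], [0.752155071140917, 0.10681320268897654], [0.2876299038769327, 0.16965
[... 154 characters left out ...]
09800804645, -0.09128559672469827]]
0.4 [[0.3989628256986681, 0.04629147612452034], [0.5218909093551407, -0.09944818564039248], [0.19111586932754454, -0.054699384180891375], [0.24564953782817256, -0.132452916134848], [0.2800831214841863, -0.1527909943457616], [0.327975858616564, -0.2230182631182966], [0.43107754325945413, -0.2405086553915164]]
0.5 [[0.21840509529479685, -0.21890029069658423], [0.2916267475693645, -0.3057095739697614], [0.09460183477815638, -0.2790551181065447], [0.12708461001907084, -0.32536871798142836], [0.1475948450608348, -0.3374830180371754], [0.17612197442359362, -0.3793136274577625], [0.2375341064384438, -0.3897317140583344]]
[[0.554 0.094 0.2  ]
 [0.701 0.022 0.2  ]]
```

```bash
python3 - <<'E'
from h import *
t=cv2.imread("pics/top0.png");s=cv2.imread("pics/scene0.png")
crop(t,0,0,280,360,2.1,"pics/tl.png");crop(s,60,20,360,230,2.6,"pics/sl.png")
E
```

```text
(no output)
```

View pics/tl.png

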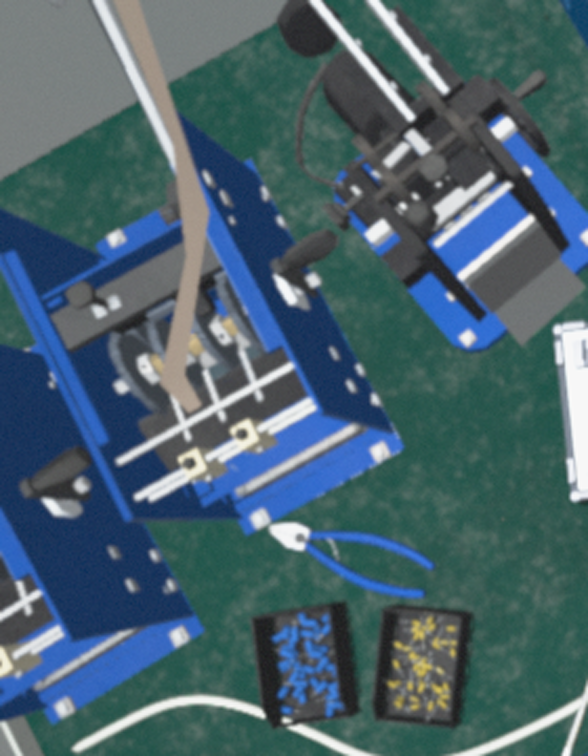

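View pics/sl.png

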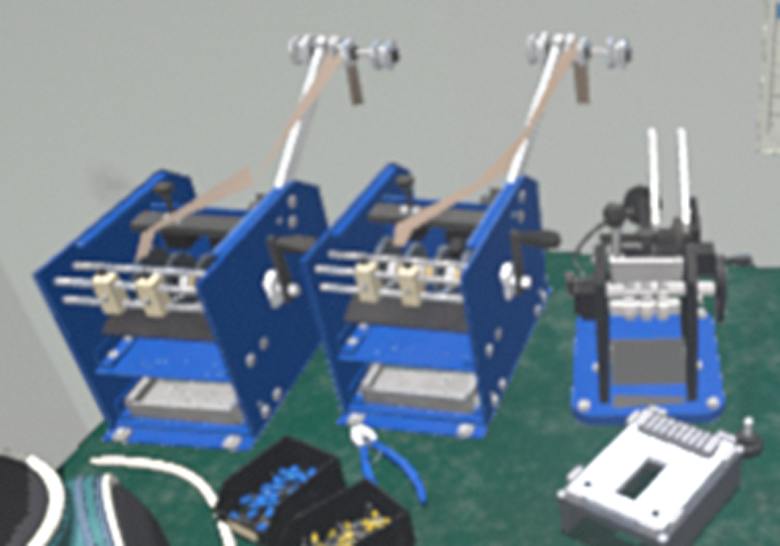

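Request:
move_arm:
  commands: "0 0 0.04 0 0 0; 0 0 0.04 0 0 0; 0 0 0.04 0 0 0; 0 0 0.04 0 0 0; 0 0 0.04 0 0 0"
  hand: 0.0854
  grip_force: 60

```text
time: 0.52
ee_pos: [0.2457, 0.6282, 0.4036]
tcp_rot: [0.185, 0.983, -0.0, -0.0]
wrist_force: [0.4, -0.1, 0.5]
width: 0.0852
```

Request:
move_arm:
  commands: "0.009 -0.0337 0 0 0 0; 0.009 -0.0337 0 0 0 0; 0.009 -0.0337 0 0 0 0; 0.009 -0.0337 0 0 0 0; 0.009 -0.0337 0 0 0 0"

```text
time: 0.93
ee_pos: [0.2909, 0.4586, 0.4014]
tcp_rot: [0.185, 0.983, -0.0, -0.0]
wrist_force: [-0.3, -0.2, 0.5]
width: 0.0856
```

Request:
move_arm:
  commands: "0.009 -0.0337 0 0 0 0; 0.009 -0.0337 0 0 0 0; 0.009 -0.0337 0 0 0 0; 0.009 -0.0337 0 0 0 0; 0.009 -0.0337 0 0 0 0"

```text
time: 1.35
ee_pos: [0.3357, 0.29, 0.4017]
tcp_rot: [0.185, 0.983, -0.0, -0.0]
wrist_force: [0.8, 0.3, -0.3]
width: 0.0855
```

Request:
move_arm:
  commands: "0.009 -0.0337 0 0 0 0; 0.009 -0.0337 0 0 0 0; 0.009 -0.0337 0 0 0 0; 0.009 -0.0337 0 0 0 0; 0.009 -0.0337 0 0 0 0"

```text
time: 1.77
ee_pos: [0.3807, 0.1215, 0.4018]
tcp_rot: [0.185, 0.983, 0.0, 0.0]
wrist_force: [1.0, 0.7, -0.7]
width: 0.0853
```

Request:
move_arm:
  commands: "0.009 -0.0337 0 0 0 0; 0.009 -0.0337 0 0 0 0; 0.009 -0.0337 0 0 0 0; 0.009 -0.0337 0 0 0 0; 0.009 -0.0337 0 0 0 0"

```text
time: 2.18
ee_pos: [0.4257, -0.0472, 0.4018]
tcp_rot: [0.185, 0.983, 0.0, 0.0]
wrist_force: [0.9, 0.4, 0.8]
width: 0.0854
```

Request:
move_arm:
  commands: "0.009 -0.0337 0 0 0 0; 0.009 -0.0337 0 0 0 0; 0.009 -0.0337 0 0 0 0; 0.009 -0.0337 0 0 0 0; 0.009 -0.0337 0 0 0 0"

```text
time: 2.6
ee_pos: [0.4708, -0.2158, 0.4017]
tcp_rot: [0.185, 0.983, 0.0, -0.0]
wrist_force: [0.7, 1.5, 0.7]
width: 0.0856
```

Request:
move_arm:
  commands: "0.009 -0.0337 0 0 0 2; 0.009 -0.0337 0 0 0 2; 0.009 -0.0337 0 0 0 2; 0.009 -0.0337 0 0 0 2; 0.009 -0.0337 0 0 0 0.4"

```text
time: 3.02
ee_pos: [0.5159, -0.3842, 0.4014]
tcp_rot: [0.112, 0.994, 0.0, -0.0]
wrist_force: [0.4, 0.4, 0.4]
width: 0.0855
```

Request:
move_arm:
  commands: "0.001 0.001 -0.04 0 0 0; 0 0 -0.04 0 0 0; 0 0 -0.04 0 0 0; 0 0 -0.04 0 0 0; 0 0 -0.04 0 0 0"

```text
time: 3.43
ee_pos: [0.5165, -0.3812, 0.1996]
tcp_rot: [0.113, 0.994, 0.0, -0.0]
wrist_force: [1.2, -1.3, 0.1]
width: 0.0854
```

```bash
python3 - <<'E'
from rig import *
from ov import *
t=get_image("top");s=get_image("scene");cv2.imwrite("pics/t1.png",t);cv2.imwrite("pics/s1.png",s)
st=state();print(st["ee_pos"],st["time"])
a=t[100:260,330:490];b=s[130:290,300:460]
cv2.imwrite("pics/v1.png",cv2.resize(np.hstack([a,b]),None,fx=2.5,fy=2.5))
E
```

```text
[ 0.51484452 -0.37977241  0.19461982] 3.5333
```

View pics/v1.png

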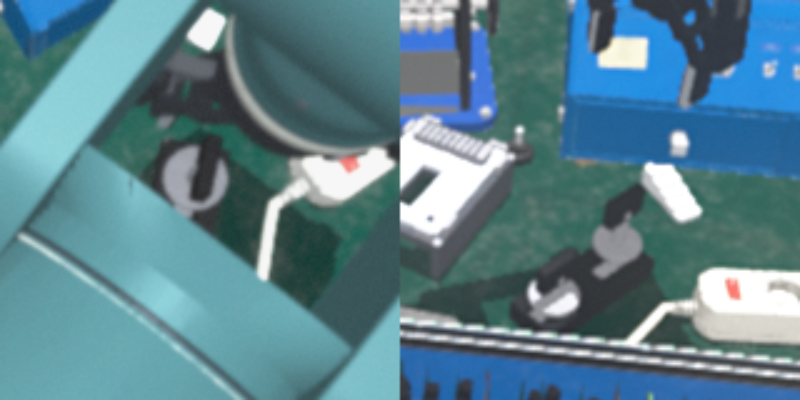

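```bash
python3 - <<'E'
from h import *
from rig import state
np.set_printoptions(precision=3,suppress=True)
st=state();print(st["ee_pos"],st["time"],st["q"])
p=st["ee_pos"];print(proj("top",p),proj("scene",p))
print(onz("scene",[(367,193),(430,196),(495,200)],0),onz("top",[(345,118),(425,75),(500,28)],0))
e,d=ray("scene",[(372,125),(372,85),(497,130)])
for z in(.1,.15,.2,.25,.3):print(z,(e+d*((z-e[2])/d[:,2])[:,None])[:,:2].tolist())
E
```

```text
[ 0.515 -0.38   0.195] 3.5333 [-0.675  0.049  1.525  0.     1.578 -2.02 ]
[[421.569 157.984]] [[394.137 175.552]]
[[ 0.641 -0.26   0.   ]
 [ 0.736 -0.403  0.   ]
 [ 0.829 -0.55   0.   ]] [[ 0.628 -0.274  0.   ]
 [ 0.71  -0.429  0.   ]
 [ 0.803 -0.577  0.   ]]
0.1 [[0.8093242556302118, -0.162116350395555], [1.0483027440032118, -0.018535292932882252], [1.012455992911876, -0.4657355536159146]]
0.15 [[0.7310415344536945, -0.20299214664122212], [0.9481878553380204, -0.07252810952656219], [0.9156159273451105, -0.4788738520532494]]
0.2 [[0.6527588132771772, -0.24386794288688918], [0.8480729666728289, -0.12652092612024224], [0.8187758617783454, -0.49201215049058417]]
0.25 [[0.57447609210066, -0.28474373913255624], [0.7479580780076378, -0.18051374271392212], [0.7219357962115802, -0.5051504489279189]]
0.3 [[0.4961933709241428, -0.3256195353782233], [0.6478431893424464, -0.2345065593076021], [0.6250957306448149, -0.5182887473652537]]
```

View pics/s1.png

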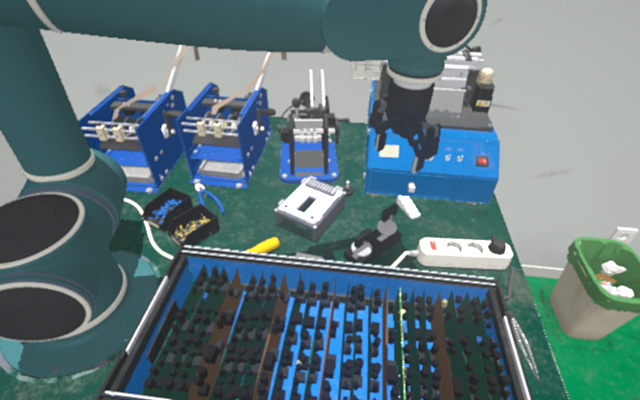

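View pics/t1.png

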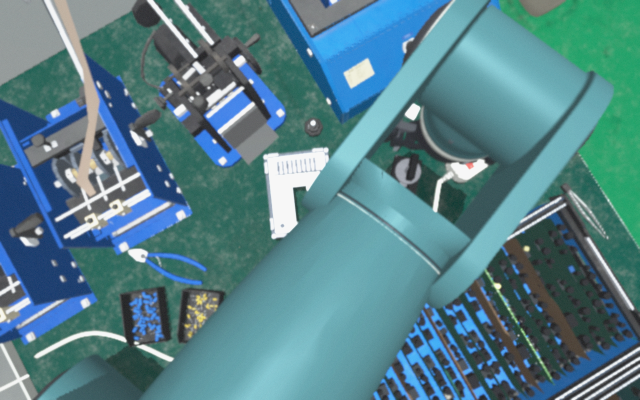

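```bash
python3 - <<'E'
from h import *
from rig import state
p=state()["ee_pos"]+[0,0,.013];c=np.array([.225,.974,0]);a=np.array([-.974,.225,0])
for n,f,(x0,y0,x1,y1),sc in(("scene","pics/s1.png",(350,60,450,240),4.4),("top","pics/t1.png",(370,100,500,200),4.4)):
    i=cv2.imread(f);i=cv2.resize(i[y0:y1,x0:x1],None,fx=sc,fy=sc,interpolation=cv2.INTER_CUBIC)
    i=cv2.convertScaleAbs(i,alpha=1.6,beta=25)
    for k in(-1,1):
        for o in(.0427,.057):
            q=proj(n,[p+k*o*c+m*.011*a for m in(-1,1)]);q=((q-[x0,y0]+.5)*sc).astype(int)
            cv2.line(i,tuple(map(int,q[0])),tuple(map(int,q[1])),(0,0,255) if k>0 else (0,255,255),1)
    cv2.imwrite(f"pics/f_{n}.png",i)
E
```

```text
(no output)
```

View pics/f_scene.png

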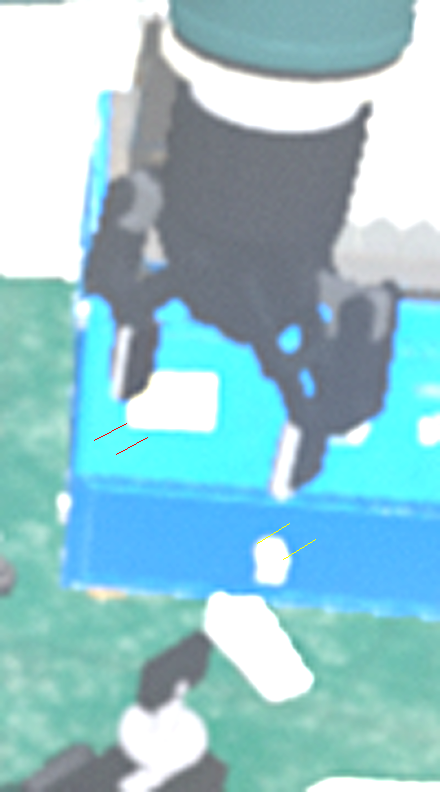

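View pics/f_top.png

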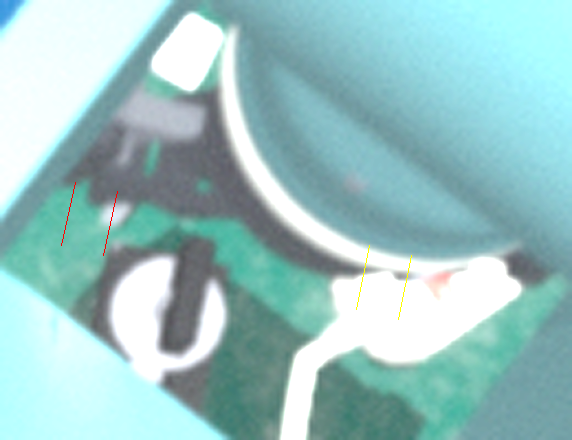

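Request:
move_arm:
  commands: "0 0 -0.02 0 0 0; 0 0 -0.02 0 0 0; 0 0 0 0 0 0; 0 0 0 0 0 0; 0 0 0 0 0 0"
  hand: 0.05

```text
time: 3.95
ee_pos: [0.5175, -0.3818, 0.1647]
tcp_rot: [0.113, 0.994, -0.001, 0.001]
wrist_force: [0.4, 0.1, -0.4]
width: 0.0497
```

```bash
cat > look.py <<'E'
import sys
from rig import *
from h import *
k=sys.argv[1]
st0=state();s=get_image("scene");t=get_image("top");st=state();cv2.imwrite(f"pics/t{k}.png",t);cv2.imwrite(f"pics/s{k}.png",s)
print(st0["time"],st0["ee_pos"],st["ee_pos"],st["width"],st["wrist_force"])
p=st["ee_pos"]
y=R.from_quat(st["tcp_rot"]).as_matrix()[:,1];x=R.from_quat(st["tcp_rot"]).as_matrix()[:,0]
w=st["width"]/2;z=np.array([0,0,.013*w/.0427])
ims=[]
for n,i in(("scene",s),("top",t)):
    c=proj(n,p)[0].astype(int);x0=int(np.clip(c[0]-55,0,530));y0=int(np.clip(c[1]-80,0,240));sc=3.6
    i=cv2.resize(i[y0:y0+160,x0:x0+110],None,fx=sc,fy=sc,interpolation=cv2.INTER_CUBIC);i=cv2.convertScaleAbs(i,alpha=1.4,beta=15)
    for q in(-1,1):
        l=((proj(n,[p+z+q*w*y+m*.011*x for m in(-1,1)])-[x0,y0]+.5)*sc).astype(int).tolist();cv2.line(i,l[0],l[1],(0,0,255),1)
    print(n,x0,y0);ims.append(i)
cv2.imwrite(f"pics/v{k}.png",np.hstack(ims))
E
python3 look.py 2
```

```text
3.95 [ 0.51751991 -0.3818445   0.1647172 ] [ 0.51745251 -0.38183323  0.16430528] 0.05020280061520419 [-0.047548   -0.22119758 -0.13506284]
scene 338 106
top 364 79
```

View pics/v2.png

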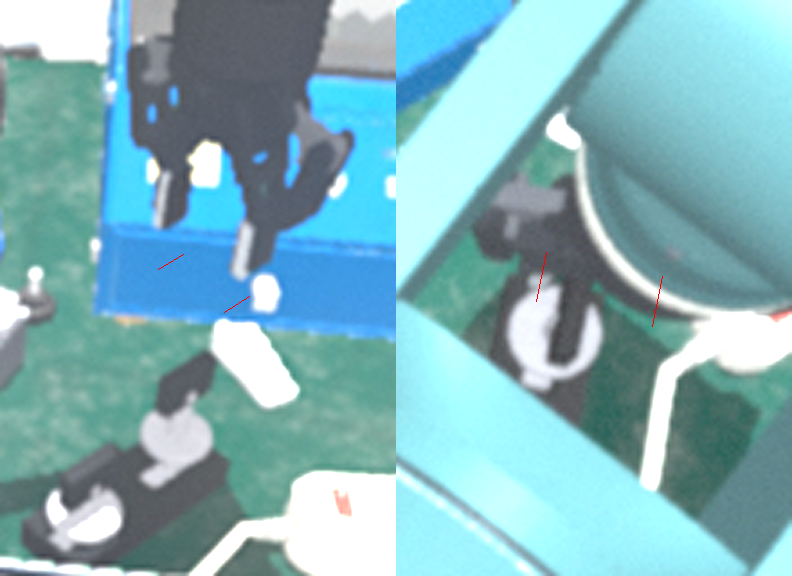

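Request:
move_arm:
  commands: "0 -0.001 -0.02 0 0 0; 0 0 -0.03 0 0 0; 0 0 -0.03 0 0 0; 0 0 -0.01 0 0 0; 0 0 0 0 0 0"

```text
time: 4.47
ee_pos: [0.5161, -0.3818, 0.0701]
tcp_rot: [0.113, 0.994, 0.001, -0.001]
wrist_force: [-1.0, 0.4, 0.1]
width: 0.0499
```

```bash
python3 look.py 3
```

```text
4.4667 [ 0.51610142 -0.38180299  0.07012995] [ 0.51743581 -0.38279571  0.07381879] 0.04992370486226787 [ 0.53089995 -0.50173271  0.61327744]
scene 333 137
top 354 88
```

View pics/v3.png

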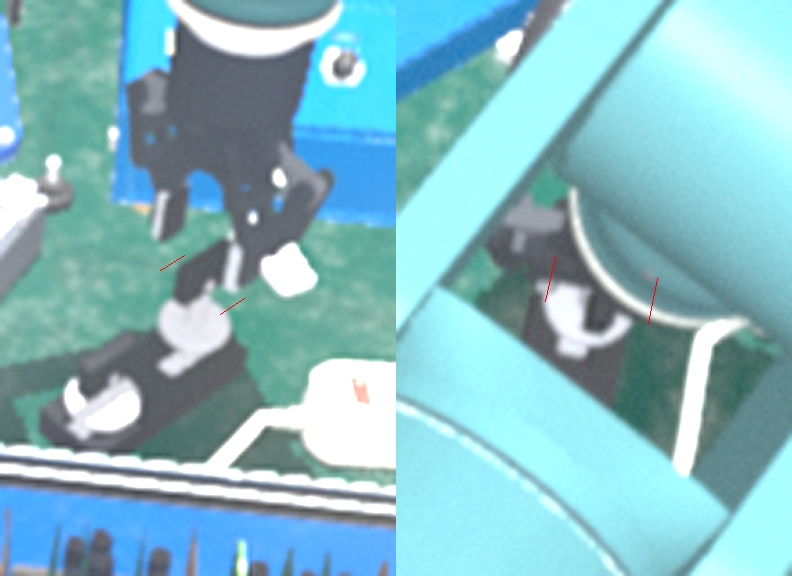

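Request:
move_arm:
  commands: "0 0 -0.008 0 0 0; 0 0 0 0 0 0; 0 0 0 0 0 0; 0 0 0 0 0 0; 0 0 0 0 0 0"

```text
time: 4.98
ee_pos: [0.517, -0.3825, 0.0645]
tcp_rot: [0.113, 0.994, -0.0, 0.0]
wrist_force: [-0.3, -0.4, 0.2]
width: 0.0502
```

```bash
python3 look.py 4
```

```text
4.9833 [ 0.51701845 -0.38249492  0.06448051] [ 0.51696432 -0.38243608  0.06427225] 0.04998284637247785 [ 0.85427722 -0.18083458 -0.09248307]
scene 332 140
top 353 89
```

View pics/v4.png

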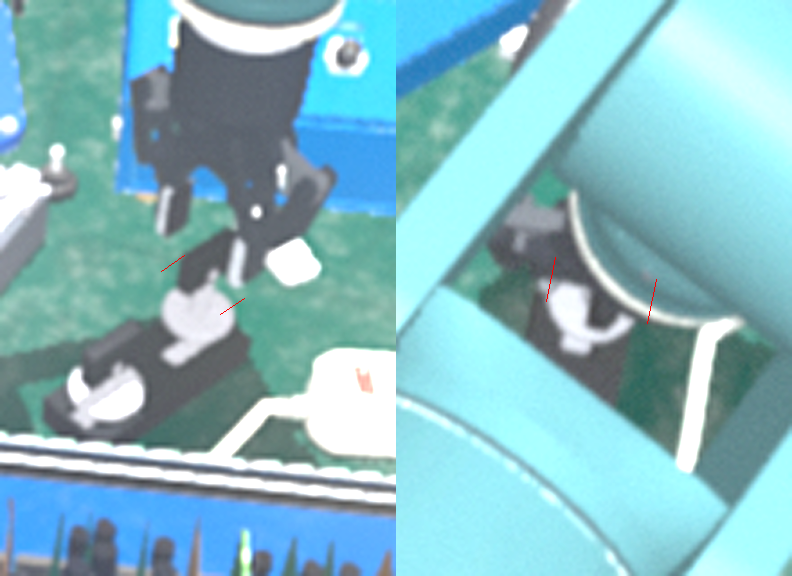

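Request:
move_arm:
  commands: "0 0 -0.005 0 0 0; 0 0 0 0 0 0; 0 0 0 0 0 0; 0 0 0 0 0 0; 0 0 0 0 0 0"
  hand: 0.0
  grip_force: 70

```text
time: 5.5
ee_pos: [0.5168, -0.3823, 0.0587]
tcp_rot: [0.113, 0.994, 0.0, -0.0]
wrist_force: [0.4, -0.6, -2.5]
width: 0.0103
```

Request:
move_arm:
  commands: "0 0 0 0 0 0; 0 0 0 0 0 0; 0 0 0 0 0 0; 0 0 0 0 0 0; 0 0 0 0 0 0"

```text
time: 5.92
ee_pos: [0.5168, -0.3823, 0.0588]
tcp_rot: [0.113, 0.994, 0.0, -0.0]
wrist_force: [0.3, 0.7, -2.4]
width: 0.0105
```

```bash
python3 look.py 5
```

```text
5.9167 [ 0.51682714 -0.38231853  0.05882087] [ 0.51682808 -0.38235216  0.0588479 ] 0.01035477295600202 [-0.40909465  1.61587562 -3.46255326]
scene 331 142
top 353 90
```

View pics/v5.png

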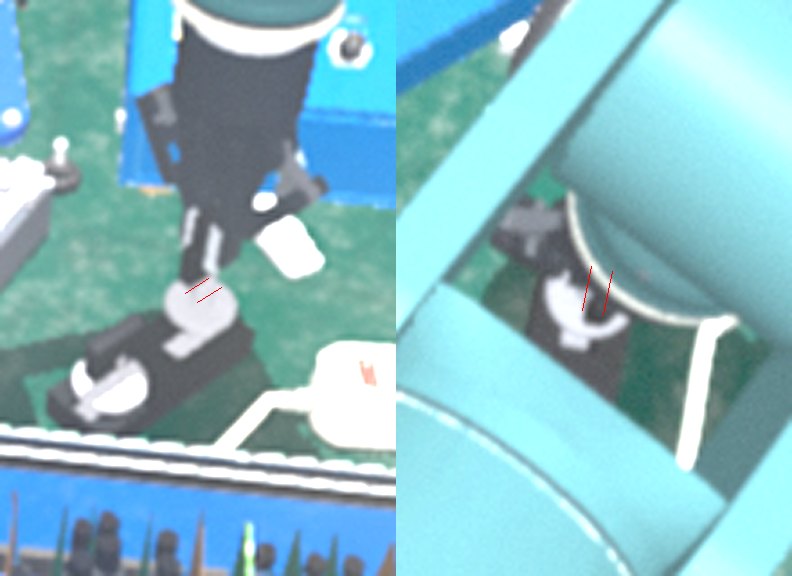

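Request:
move_arm:
  commands: "0 0 0.01 0 0 0; 0 0 0.02 0 0 0; 0 0 0.02 0 0 0; 0 0 0.02 0 0 0; 0 0 0.02 0 0 0"

```text
time: 6.43
ee_pos: [0.5168, -0.3823, 0.1508]
tcp_rot: [0.113, 0.994, -0.0, 0.0]
wrist_force: [0.9, 0.2, -2.6]
width: 0.0099
```

```bash
python3 look.py 6
```

```text
6.4333 [ 0.5168219  -0.38234317  0.15077137] [ 0.51798786 -0.38324715  0.15350805] 0.010296995546735677 [ 0.50289092 -0.54209005 -2.71242241]
scene 338 110
top 363 80
```

View pics/v6.png

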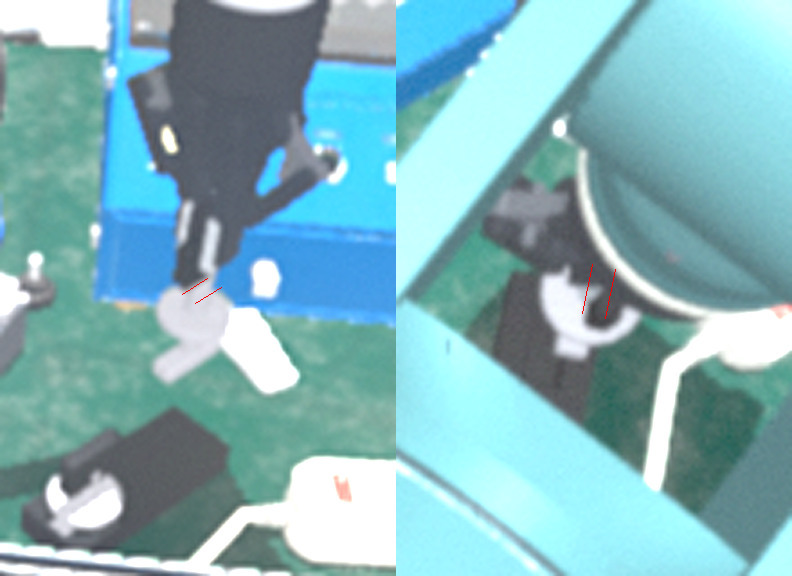

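Request:
move_arm:
  commands: "-0.0057 0.0191 0 0 0 1.9; -0.0057 0.0191 0 0 0 1.9; -0.0057 0.0191 0 0 0 1.9; -0.0057 0.0191 0 0 0 1.9; -0.0057 0.0191 0 0 0 1.9"

```text
time: 6.95
ee_pos: [0.4877, -0.2859, 0.1479]
tcp_rot: [0.029, 1.0, 0.0, -0.0]
wrist_force: [0.5, 0.1, -3.0]
width: 0.0104
```

Request:
move_arm:
  commands: "-0.0057 0.0191 0 0 0 1.9; -0.0057 0.0191 0 0 0 1.9; -0.0057 0.0191 0 0 0 1.9; -0.0057 0.0191 0 0 0 1.9; -0.0055 0.0189 0 0 0 1.9"

```text
time: 7.37
ee_pos: [0.4594, -0.1905, 0.148]
tcp_rot: [-0.053, 0.999, 0.0, -0.0]
wrist_force: [0.1, 0.7, -3.8]
width: 0.0102
```

Request:
move_arm:
  commands: "0 0 -0.01 0 0 0; 0 0 -0.01 0 0 0; 0 0 0 0 0 0; 0 0 0 0 0 0; 0 0 0 0 0 0"

```text
time: 7.78
ee_pos: [0.4601, -0.1921, 0.1287]
tcp_rot: [-0.052, 0.999, 0.0, -0.0]
wrist_force: [0.6, -0.5, -3.5]
width: 0.0102
```

```bash
python3 look.py 7
```

```text
7.7833 [ 0.46008352 -0.19207816  0.12867712] [ 0.46024322 -0.19205836  0.1291069 ] 0.010345688054731166 [ 0.70994976 -0.64577069 -2.16474421]
scene 250 98
top 243 119
```

View pics/v7.png

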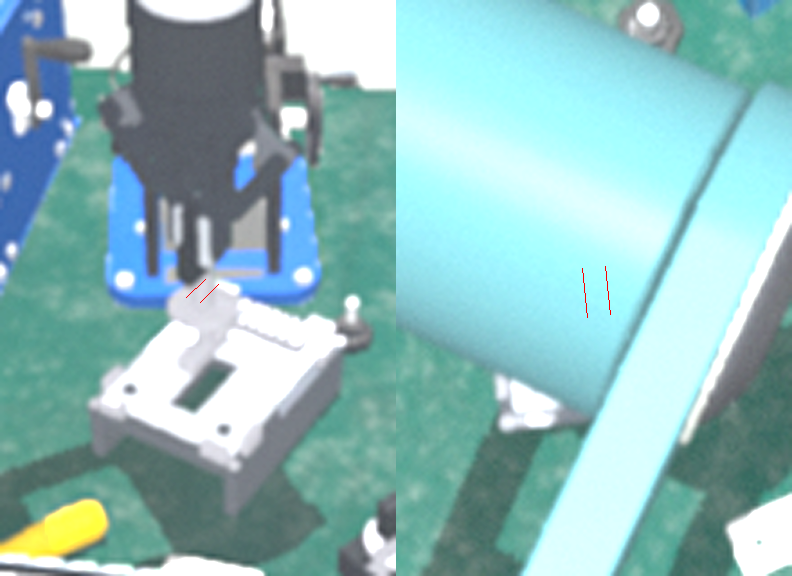

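```bash
python3 - <<'E'
from ov import *
k=np.array([.4602,-.192]);zo=.129-.0528
it=[(rect(k,6,-.024,.024,-.007,.007,zo),(0,0,255)),(ring(k,.023,zo+.043),(255,0,0)),(rect(k,6,-.022,.022,-.006,.006,zo+.07),(0,255,255)),
(rect(k,6.1,-.032,.032,-.013,.013,.053),(0,255,0))]
draw("scene","pics/s7.png","pics/o7.png",(270,150,360,240),it,7)
E
```

```text
(no output)
```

View pics/o7.png

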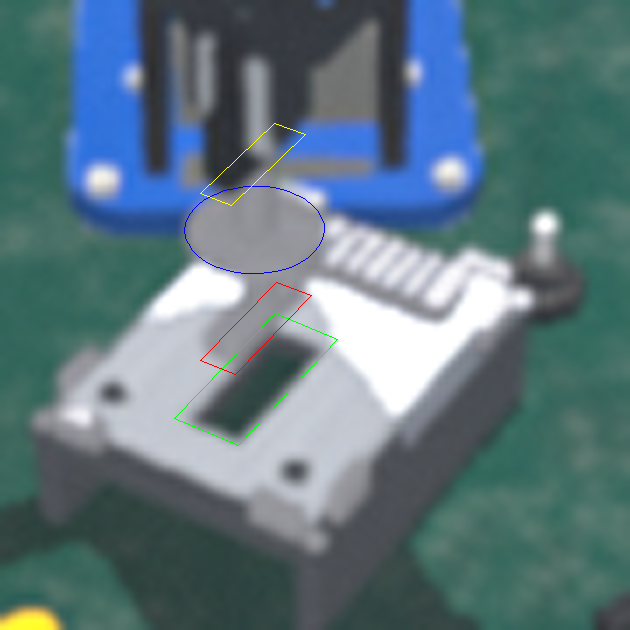

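Request:
move_arm:
  commands: "0 0 -0.01 0 0 0; 0 0 -0.01 0 0 0; 0 0 -0.01 0 0 0; 0 0 -0.008 0 0 0; 0 0 0 0 0 0"

```text
time: 8.3
ee_pos: [0.4591, -0.1911, 0.0883]
tcp_rot: [-0.053, 0.999, 0.001, -0.001]
wrist_force: [0.2, -0.3, -2.9]
width: 0.0101
```

Head is in the slot with no contact. Lowering the rest slowly.

Request:
move_arm:
  commands: "0 0 -0.004 0 0 0; 0 0 -0.004 0 0 0; 0 0 -0.004 0 0 0; 0 0 -0.003 0 0 0; 0 0 0 0 0 0"

```text
time: 8.72
ee_pos: [0.4599, -0.1915, 0.0753]
tcp_rot: [-0.053, 0.999, 0.0, -0.0]
wrist_force: [-0.7, -0.3, -3.3]
width: 0.0104
```

Request:
move_arm:
  commands: "0 0 -0.002 0 0 0; 0 0 -0.001 0 0 0; 0 0 0 0 0 0; 0 0 0 0 0 0; 0 0 0 0 0 0"

```text
time: 9.13
ee_pos: [0.4601, -0.1916, 0.073]
tcp_rot: [-0.053, 0.999, -0.0, 0.0]
wrist_force: [-0.5, 0.1, -3.6]
width: 0.0101
```

Request:
move_arm:
  commands: "0 0 -0.001 0 0 0; 0 0 -0.001 0 0 0; 0 0 0 0 0 0; 0 0 0 0 0 0; 0 0 0 0 0 0"

```text
time: 9.55
ee_pos: [0.4601, -0.1916, 0.0709]
tcp_rot: [-0.053, 0.999, -0.0, -0.0]
wrist_force: [0.2, 0.1, -3.2]
width: 0.0101
```

```bash
python3 look.py 8; python3 - <<'E'
from h import *
crop(cv2.imread("pics/s8.png"),265,150,365,240,7,"pics/c8.png")
E
```

```text
9.55 [ 0.46006146 -0.19156039  0.07090434] [ 0.46008638 -0.19158619  0.07095616] 0.010391216632585826 [ 0.30425004 -0.40478482 -2.58635169]
scene 251 117
top 244 122
```

View pics/c8.png

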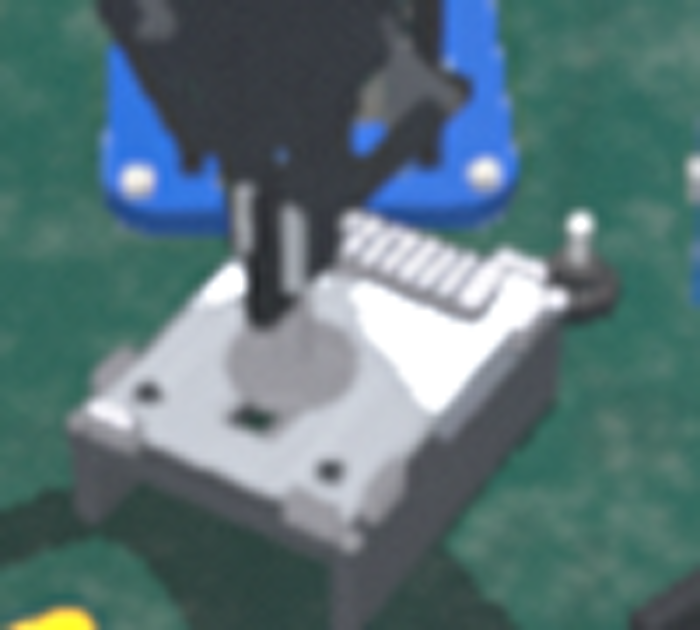

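Request:
move_arm:
  commands: "0 0 -0.0005 0 0 0; 0 0 0 0 0 0; 0 0 -0.0005 0 0 0; 0 0 0 0 0 0; 0 0 0 0 0 0"

```text
time: 10.07
ee_pos: [0.46, -0.1916, 0.0698]
tcp_rot: [-0.053, 0.999, 0.0, -0.0]
wrist_force: [-0.2, -0.2, -2.8]
width: 0.0104
```

Request:
move_arm:
  commands: "0 0 -0.0004 0 0 0; 0 0 0 0 0 0; 0 0 0 0 0 0; 0 0 0 0 0 0; 0 0 0 0 0 0"

```text
time: 10.48
ee_pos: [0.4602, -0.1916, 0.0697]
tcp_rot: [-0.053, 0.999, -0.0, 0.0]
wrist_force: [-0.4, -0.4, 0.8]
width: 0.0107
```

Request:
move_arm:
  commands: "0 0 0 0 0 -3; 0 0 0 0 0 -4.5; 0 0 0 0 0 -5; 0 0 0 0 0 -5; 0 0 0 0 0 -5"

```text
time: 10.9
ee_pos: [0.46, -0.1914, 0.0696]
tcp_rot: [0.145, 0.989, 0.0, -0.0]
wrist_force: [-2.2, 1.7, 2.6]
width: 0.0102
```

Request:
move_arm:
  commands: "0 0 0 0 0 -5; 0 0 0 0 0 -5; 0 0 0 0 0 -5; 0 0 0 0 0 -5; 0 0 0 0 0 -5"

```text
time: 11.32
ee_pos: [0.4601, -0.1914, 0.0696]
tcp_rot: [0.356, 0.935, 0.0, -0.0]
wrist_force: [-1.5, 1.2, 2.3]
width: 0.0103
```

Request:
move_arm:
  commands: "0 0 0 0 0 -5; 0 0 0 0 0 -5; 0 0 0 0 0 -5; 0 0 0 0 0 -5; 0 0 0 0 0 -5"

```text
time: 11.73
ee_pos: [0.4602, -0.1914, 0.0697]
tcp_rot: [0.55, 0.835, 0.0, 0.0]
wrist_force: [-0.2, 1.2, 0.7]
width: 0.0103
```

Request:
move_arm:
  commands: "0 0 0 0 0 -5; 0 0 0 0 0 -5; 0 0 0 0 0 -4.5; 0 0 0 0 0 -3; 0 0 0 0 0 0"

```text
time: 12.15
ee_pos: [0.4603, -0.1915, 0.0697]
tcp_rot: [0.67, 0.743, 0.0, 0.0]
wrist_force: [-0.2, -0.0, 0.8]
width: 0.0102
```

```bash
python3 look.py 9; python3 - <<'E'
from h import *
from rig import state
s=state();print(s["tcp_rot"],s["q"],s["moment"])
crop(cv2.imread("pics/s9.png"),265,150,365,240,7,"pics/c9.png")
E
```

```text
12.15 [ 0.46025213 -0.19150604  0.06968103] [ 0.46021255 -0.19155584  0.0696393 ] 0.010138067900587565 [0.30620831 0.02983082 1.22183039]
scene 251 118
top 244 122
[6.68106018e-01 7.44066064e-01 1.03540942e-04 1.74257412e-04] [-4.45663365e-01 -2.09446556e-01  1.97265253e+00  1.02243886e-04
  1.37799390e+00 -5.53158386e-01] [ 0.02991032 -0.13027384 -0.02031676]
```

View pics/c9.png

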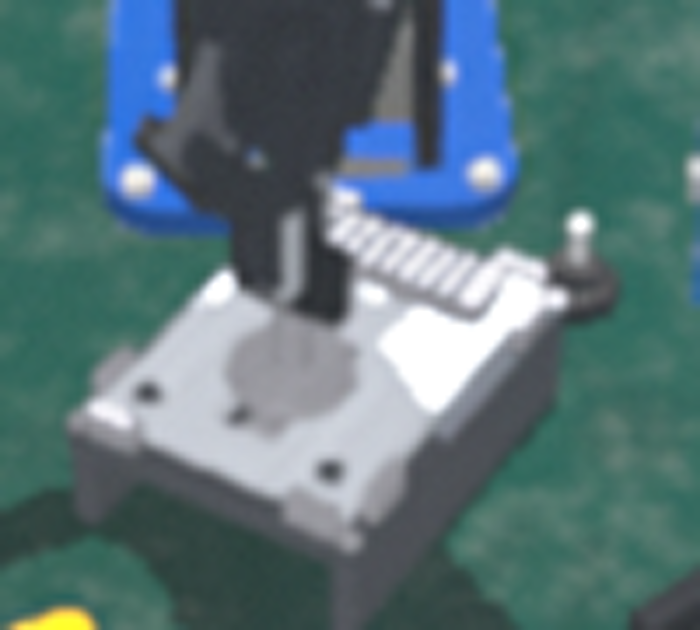

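Request:
move_arm:
  commands: "0 0 0 0 0 0; 0 0 0 0 0 0; 0 0 0 0 0 0; 0 0 0 0 0 0; 0 0 0 0 0 0"
  hand: 0.04
  grip_force: 20

```text
time: 12.67
ee_pos: [0.46, -0.1916, 0.0695]
tcp_rot: [0.669, 0.743, -0.0, -0.0]
wrist_force: [0.1, -0.2, 0.1]
width: 0.0403
```

Request:
move_arm:
  commands: "0 0 0.005 0 0 0; 0 0 0.01 0 0 0; 0 0 0.015 0 0 0; 0 0 0.02 0 0 0; 0 0 0.02 0 0 0"

```text
time: 13.08
ee_pos: [0.46, -0.1915, 0.1411]
tcp_rot: [0.669, 0.743, 0.0, 0.0]
wrist_force: [-0.2, 0.4, 0.3]
width: 0.04
```

Request:
move_arm:
  commands: "0 0 0.03 0 0 0; 0 0 0.03 0 0 0; 0 0 0.03 0 0 0; 0 0 0.03 0 0 0; 0 0 0.03 0 0 0"

```text
time: 13.5
ee_pos: [0.4597, -0.1914, 0.2922]
tcp_rot: [0.669, 0.743, 0.0, 0.001]
wrist_force: [0.2, -0.1, 0.3]
width: 0.0399
```

Request:
move_arm:
  commands: "0 -0.03 0.01 0 0 0; 0 -0.04 0 0 0 0; 0 -0.04 0 0 0 0; 0 -0.04 0 0 0 0; 0 -0.04 0 0 0 0"

```text
time: 13.92
ee_pos: [0.4596, -0.3834, 0.3008]
tcp_rot: [0.669, 0.743, 0.0, 0.001]
wrist_force: [0.3, 0.9, 0.3]
width: 0.0401
```

```bash
python3 look.py 10; python3 - <<'E'
from h import *
a=cv2.imread("pics/s10.png")[160:270,265:425];b=cv2.imread("pics/t10.png")[140:250,255:415]
cv2.imwrite("pics/c10.png",cv2.resize(np.vstack([a,b]),None,fx=2.7*1.0,fy=2.7,interpolation=cv2.INTER_CUBIC))
E
```

```text
13.9167 [ 0.45959603 -0.38339196  0.30081179] [ 0.45916571 -0.38577003  0.29893917] 0.04026627560388885 [0.39853621 0.27104348 0.40334828]
scene 335 64
top 388 106
```

View pics/c10.png

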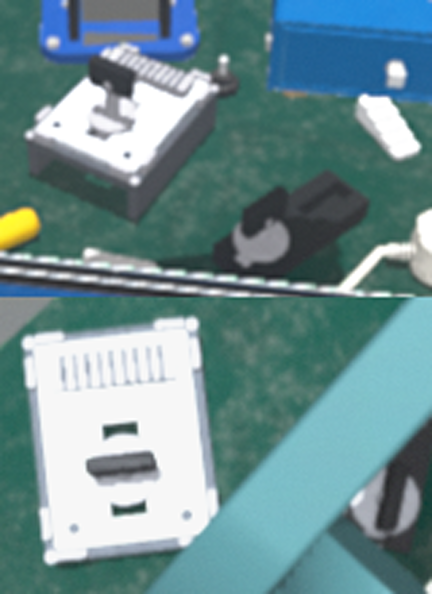

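```bash
python3 - <<'E'
from ov import *
k=np.array([.4605,-.1918]);zo=.017
it=[(ring(k,.023,zo+.043),(255,0,0)),(rect(k,-84,-.022,.022,-.006,.006,zo+.1),(0,0,255)),(rect(k,6.1,-.047,.087,-.05,.05,.053),(0,255,0))]
draw("scene","pics/s10.png","pics/a.png",(265,160,355,250),it,4.4)
draw("top","pics/t10.png","pics/b.png",(255,145,345,245),it,4)
a=cv2.imread("pics/a.png");b=cv2.imread("pics/b.png")[:396];b=cv2.copyMakeBorder(b,0,max(0,396-len(b)),0,0,0)
cv2.imwrite("pics/ab.png",np.hstack([a[:396],b]))
E
```

```text
(no output)
```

View pics/ab.png

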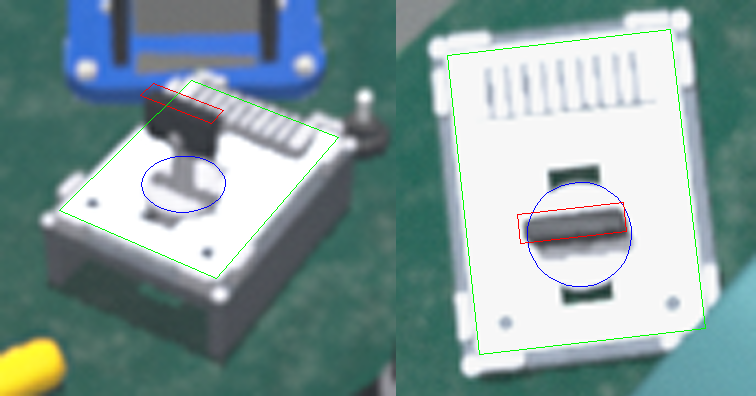

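```bash
python3 -c "
from rig import *
print(job_done())"
```

```text
the job is handed in; nothing more can be done
None
```

I handed the job in with the long key locking the die plate, after about 14 s of the 38 s allowed. `job_done()` gives no verdict, so what follows is from my own checks.

**What I did:** I took the long key from the stand and lowered its head through the slot. At TCP z = 0.0697 m the wrist force changed from -2.8 to +0.8 N, which is the height I had worked out for the flange flat on the plate. I then turned the key 90° (measured -89.9°), let go and moved clear.

**Last checks:**
- **Key:** In both pictures it stands upright. Its wing lies crosswise and the open ends of the slot show on either side of the flange.
- **Plate and short key:** The plate is seated between its lugs, and the short key is still in the stand.
- **Forces:** The wrist force read about 0 at release. The highest I read at any point was under 5 N.

**What disagreed:**
- **Camera offset:** The scene camera shows everything a few mm away from the top camera's positions. That is roughly the stated calibration error, and the final outlines show the same shift.
- **Fingertip height:** The scene camera showed the open fingertips about 15–20 mm higher than I expected from the TCP. I gripped the wing lower to allow for that, and the grip held.
- **Not seen directly:** I could not see the head under the base. I infer that it lies crosswise from the wing, which is parallel to it.

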